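Slide the brass drill guide into the jig plate's pocket

TASK

Set up the drill jig: slide the brass drill guide across the metal plate, without lifting it off, until its round base drops into the shallow round pocket and lies flat on the pocket's floor. Leave the dark steel guide where it stands, and let go of the brass one.

Things in the scene. Friction and masses are not known exactly. Their poses are not given: they have to be found in the camera images.
- brass_guide: the yellow brass drill guide to be seated: a flat round disc 60 mm across and 6 mm thick with an upright round tube 28 mm across in its middle, 45 mm high in all, about 0.22 kg, loose on the plate. It can be gripped by the tube from above. Origin at the centre of the disc's underside, z up along the tube
- steel_guide: the dark grey steel drill guide, same shape and size as the brass one, also loose on the plate; it stays where it is. Origin at the centre of its underside, z up
- jig_plate: the bright metal jig plate, fixed to the bench: 180 mm along its x, 250 mm along its y, 18 mm thick, with one pocket. Origin at the centre of its underside (on the bench top), z up; the guides stand on the half towards its -x, one to its +y and one to its -y side
- pocket (a point): centre of the floor of the round pocket with a dark floor: 76 mm across, 6 mm deep (so the floor lies 12 mm above the bench and a seated disc is flush with the plate's top). It lies 42 mm from the plate's centre along the plate's +x
There are look-alikes about, which are no part of the job. Leave any pink look-alike of the brass_guide alone.

How it is judged:
By the outcome, as a careful person would: the job done as asked, in the order asked, and still so for the second after the job is handed in, with the robot touching nothing.
It also fails if it takes over 32 s, if anything falls off the work surface, if the arm or the gripper's body presses on something with over 40 N, if the wrist force passes 120 N, or if a joint passes its speed limit or range.

ROBOT

A 7-joint arm with a two-finger parallel gripper is mounted at the origin on a cart in front of the work surface, level with it; the furniture and walls round the work are solid. World frame = base frame: x ahead of the robot, y to its left, z up, the work surface at z = 0. Lengths are in mm, angles in rad, forces in N, time in s.
With the tool pointing down it reaches from about 400 to 925 mm from the base axis. Payload 5.6 kg.
Tool frame: the origin (TCP) lies at the very end of the fingers, on their centre line; the grasp point (between the pads) lies 19 mm behind it; z points along the fingers, y is the direction in which the jaws open and shut (so a half turn about z gives the same grasp; the last joint's range is limited). The gripper opens to 85 mm and grips with 20 to 120 N. Pads are 22 mm wide; open, the fingers measure 114 mm over their backs; the gripper's body (76 mm by 85 mm) begins 54 mm behind the grasp point. The pads swing forward as they close: fully open they stand 13 mm farther back than shut.
Start: joints at [-1.288, 0.468, -0.012, 1.603, 0.006, 1.071, -0.056], TCP at [208.084, 615.8, 231.29] pointing down, gripper open.
Joint ranges: [-2.53, 2.53], [-0.31, 2.02], [-1.57, 1.55], [0.28, 2.44], [-1.29, 4.43], [0.15, 1.84], [-2.92, 2.92]. Speed limits (rad/s): [2.57, 2.57, 3.14, 3.14, 3.14, 3.14, 3.14].

INTERFACE

Orientations are given as a unit quaternion [w, x, y, z].
In Python, from workcell import manip gives the robot as it stands. The module is installed in compiled form; this text tells all that it offers.
- The arm moves only by the shell command python3 -m pendant 'ROWS' [FORCE]. ROWS is JSON, a list of rows, each an object with "grip": the opening, from -1 (shut) to 1 (fully open); "slide": the shift along the tool's x, y, z normalised to -1 to 1, where 1 is 40 mm, a list of three; "rotation": the turn, a rotation vector about the tool's x, y, z normalised to -1 to 1, where 1 is 6 degrees, a list of three. In form: [{"grip": grip, "slide": [dx, dy, dz], "rotation": [wx, wy, wz]}, ...]. A call has exactly 5 rows; each row shifts and turns the commanded pose from where the row before left it, along the tool's axes as they then stand; what a row does not reach is not made up. A row lasts 1/10 s, in which the tool goes at most 50 mm and 8.59 degrees, less where a joint would pass 70% of its speed; a pose out of reach is approached as far as the arm can. A call with a number of a shift or a turn outside -1 to 1 is refused whole. A call with a gripper value outside its range is refused whole. The fingers move at their own pace and stop on an object; FORCE is the grip in N (left out, the last holds). Time passes only in rows, so rows that do not move let the fingers close, or fill a call up. It gives the time, the measured TCP pose, the force and the opening at its end, in the units of the state.
- manip.sense(): the state, without advancing time (a new reading comes with each control period).
- manip.camera(name): name is "scene" or "top" or "wrist"; returns the picture (420x560x3 uint8, blue, green, red); there is no depth.
- manip.camera_info(name): a dict with "fx", "fy", "cx", "cy" (pixels), "k1" (the pictures are not rectified: a ray, as slopes to the right and down, at radius r is drawn at 1 + k1 r^2 times it, then the intrinsics apply), "R" (3x3) and "t" (3): a world point X has camera coordinates R X + t; the wrist camera has in their place "mount" (4x4, takes a point from camera to tool coordinates, whose origin is the TCP and whose axes are the flange's). Camera axes: x right, y down, z forward; pixel columns grow to the right and rows downward; lengths in mm; the calibration is good to about 2 mm. A picture is of the moment at which its call begins: read the wrist's pose just before it. camera_info takes no time and is no camera call.
- manip.sign_off(): hands the job in, once; it reports no verdict.
Trained networks look in the newest picture that a camera, given by its name, has taken for a name from the list of things; names that differ only in an ending like _2 or _b are one class to them, and where a whole thing is asked for, a point or a joint stands for the part that bears it (a point fixed in the world has none). Each returns a list of dicts, best first, with "conf" (0 to 1); they miss things now and then, are a little off and sometimes report something else, mostly with a low value. They report only what shows in the picture. A call takes as long as a camera call. They do not tell look-alikes from the thing itself.
- manip.boxes_of(label, camera): "point" ([column, row] in pixels, amid what is visible of it).
- manip.outline_of(label, camera): "region" (420x560 bool, what is visible of it) and "point" ([column, row] in pixels, amid what is visible of it).
The state is a dict: "time": time; "q": joint angles; "dq": joint speeds; "joint_efforts": joint torques, N m; "tool_pos": TCP position; "eef_rot": TCP orientation; "force": force on the tool from outside, world axes, zero at the start; "moment": the same for the moment, N m; "width": finger opening in mm.
Only numpy, scipy, OpenCV 4.12 (cv2) and the standard library are available. Lean on these libraries where they do the work, as an engineer would, in place of code of your own. Each camera call takes 0.05 s, during which the arm holds its last target.

## Working session

There is one attempt and no reset: what is moved stays moved. The work goes in short steps, Python scripts to look and compute and a shell command to move; the robot and the scene stay as the last step left them, time stands still between calls to the robot, and variables do not carry over. Pictures are saved under pics/ and viewed, and the job is handed in when it is done.

```bash
mkdir -p pics; ls
python3 - <<'E'
from workcell import manip
import cv2
s=manip.sense(); print(s)
for n in("top","scene"):
    im=manip.camera(n); cv2.imwrite(f"pics/{n}0.png",im)
    i=manip.camera_info(n); print(n,i)
    for l in("brass_guide","steel_guide","jig_plate"):
        print(l,[(r["conf"],r["point"]) for r in manip.boxes_of(l,n)])
print(manip.camera_info("wrist"))
print(manip.sense()["time"])
E
```

```text
pics
{'time': 0.0, 'q': array([-1.28799775,  0.46836593, -0.01159156,  1.60363524,  0.00599271,
        1.07141359, -0.05632086]), 'dq': array([ 1.20842304e-03, -1.29284160e-03,  6.62015776e-04, -2.57937850e-05,
       -3.54965088e-04, -5.31344926e-05,  7.36184497e-04]), 'joint_efforts': array([-2.04015878e-04, -5.32398248e+01,  2.15897622e-02, -2.51295626e+01,
        1.14573361e-02,  7.91808794e-03,  1.12446176e-05]), 'tool_pos': array([207.93116495, 615.24618889, 230.34082039]), 'eef_rot': array([-8.36588440e-05,  1.62228229e-01,  9.86752858e-01, -8.89920953e-04]), 'force': array([ 0.23824158,  0.31204438, -0.23228133]), 'moment': array([-0.01583779, -0.0254925 ,  0.07075946]), 'width': 85.32897940778292}
top {'fx': 505.8824483484329, 'fy': 505.8824483484329, 'cx': 281.5231872055815, 'cy': 201.53125835609123, 'k1': -0.15756577163932606, 'R': array([[ 0.01861251, -0.99959652,  0.02145644],
       [-0.99426863, -0.02076445, -0.10487479],
       [ 0.10527801, -0.01938148, -0.99425394]]), 't': array([144.33659746, 493.21372217, 844.7392813 ])}
brass_guide [(0.61, [185.2, 186.2]), (0.5
[... 408 characters left out ...]
 292.69567741,  572.97387794])}
brass_guide [(0.82, [372.6, 276.0]), (0.67, [202.8, 243.3]), (0.62, [255.4, 186.7])]
steel_guide [(0.69, [282.6, 229.1]), (0.38, [254.5, 188.5])]
jig_plate [(0.88, [288.2, 216.8])]
{'fx': 364.95904726243725, 'fy': 364.95904726243725, 'cx': 281.65856293223146, 'cy': 210.41193611817894, 'k1': -0.02510819264018704, 'mount': array([[ 2.55587362e-06, -9.48987016e-01, -3.15315150e-01,
         8.11373535e+01],
       [ 9.99999956e-01,  9.63173407e-05, -2.81775336e-04,
        -5.23327755e-01],
       [ 2.97771452e-04, -3.15315135e-01,  9.48986974e-01,
        -1.44095634e+02],
       [ 0.00000000e+00,  0.00000000e+00,  0.00000000e+00,
         1.00000000e+00]])}
0.4
```

View pics/top0.png

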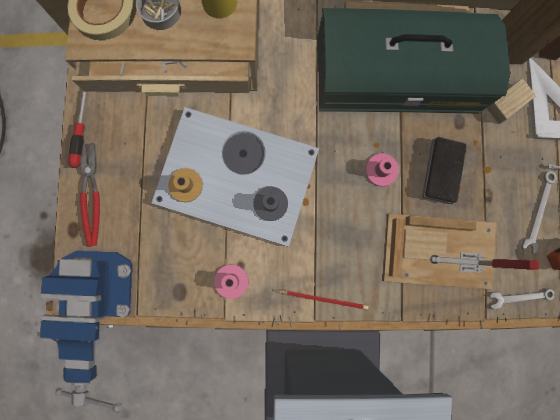

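View pics/scene0.png

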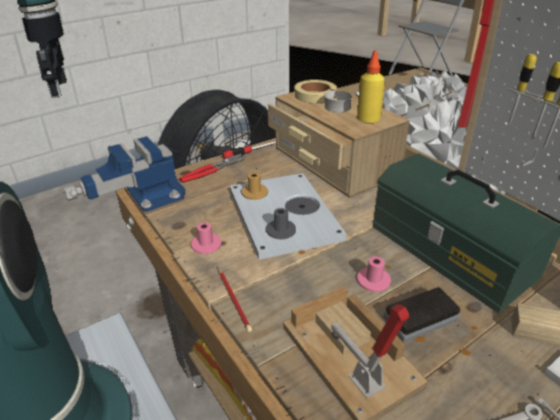

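Candidates in the top view: the brass guide at (184,185) is yellow and stands on the plate. Pink look-alikes are at (231,282) and (382,169), and the steel guide is at (270,203). The pocket is the dark disc at (243,153). I choose (184,185). Next: a close crop and the measurements.

```bash
cat > h.py <<'E'
import numpy as np, cv2
from workcell import manip
def ray(name,px,ci=None,pose=None):
    c=ci or manip.camera_info(name)
    d=np.array([(px[0]-c["cx"])/c["fx"],(px[1]-c["cy"])/c["fy"]])
    u=d.copy()
    for _ in range(20): u=d/(1+c["k1"]*(u@u))
    v=np.array([u[0],u[1],1.])
    if name=="wrist":
        p,q=pose; Rt=quat(q); M=c["mount"]
        return p+Rt@M[:3,3], Rt@M[:3,:3]@v
    R=np.array(c["R"]);t=np.array(c["t"]); return -R.T@t, R.T@v
def quat(q):
    from scipy.spatial.transform import Rotation as Ro
    return Ro.from_quat([q[1],q[2],q[3],q[0]]).as_matrix()
def onz(name,px,z,pose=None):
    o,v=ray(name,px,pose=pose); return o+v*(z-o[2])/v[2]
def proj(name,X,pose=None):
    c=manip.camera_info(name); X=np.asarray(X,float)
    if name=="wrist":
        p,q=pose; Xt=quat(q).T@(X-p); M=c["mount"]; Y=M[:3,:3].T@(Xt-M[:3,3])
    else: Y=np.array(c["R"])@X+np.array(c["t"])
    u=Y[:2]/Y[2]; u=u*(1+c["k1"]*(u@u)); return np.array([u[0]*c["fx"]+c["cx"],u[1]*c["fy"]+c["cy"]])
E
python3 - <<'E'
from h import *
im=cv2.imread("pics/top0.png")
cv2.imwrite("pics/crop0.png",cv2.resize(im[90:260,130:340],None,fx=3.5,fy=3.5,interpolation=cv2.INTER_CUBIC))
def ud(p): return onz("top",p,18)
# rough
for n,p,z in [("brass tube top",(181.5,182),63),("steel tube top",(270,201.5),63),("pocket rim",(243,153),18)]:
    print(n,onz("top",p,z).round(1))
for p in [(188,114),(313,152),(285,239),(158,199)]: print(onz("top",p,18).round(1))
E
```

```text
brass tube top [515.2 320.6  63. ]
steel tube top [485.8 173.7  63. ]
pocket rim [574.9 222.9  18. ]
[643.6 322.8  18. ]
[579.5 100.3  18. ]
[426.3 146.7  18. ]
[490.9 368.8  18. ]
```

View pics/crop0.png

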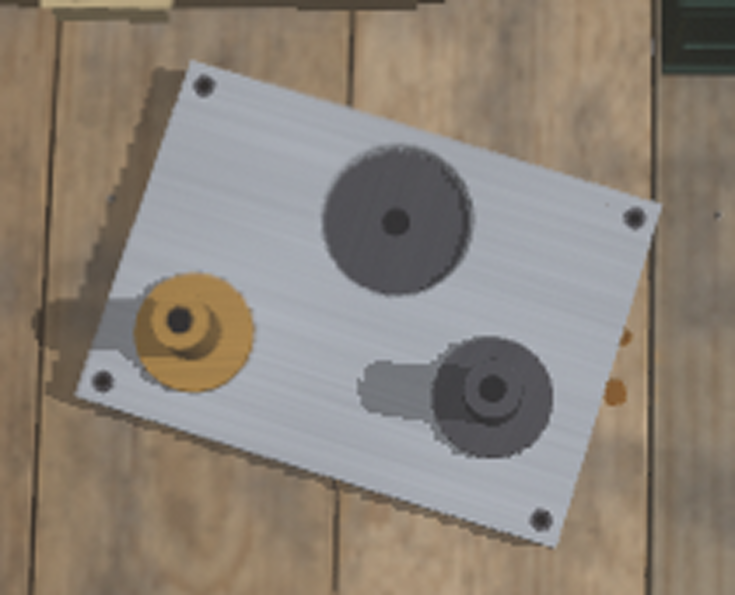

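The crop confirms it: the yellow guide sits on the plate, the pocket is empty, and the steel guide is at lower right. The pocket estimate from the screws agrees with the one from the rim, both about (575,223). I'm moving over the brass guide, passing high above the vise.

```bash
python3 - <<'E'
from h import *
s=manip.sense(); R=quat(s["eef_rot"]); print(R.round(3)); print(R.T@(np.array([515,320.6,260])-s["tool_pos"])/40)
for n,p,z in [("brass disc",(185.7,184.9),24),("brass tube top",(181.4,181.7),63),("pocket rim",(243.7,152.9),18),("steel tube",(270.6,201.1),63)]: print(n,onz("top",p,z).round(1))
E
python3 -m pendant '[{"grip":1,"slide":[-0.9,-0.42,-0.5],"rotation":[0,0,0]},{"grip":1,"slide":[-0.96,-0.45,-0.3],"rotation":[0,0,0]},{"grip":1,"slide":[-0.96,-0.45,0],"rotation":[0,0,0]},{"grip":1,"slide":[-0.96,-0.45,0],"rotation":[0,0,0]},{"grip":1,"slide":[-0.96,-0.45,0],"rotation":[0,0,0]}]' 20
```

```text
[[-0.947  0.32  -0.   ]
 [ 0.32   0.947 -0.   ]
 [-0.    -0.    -1.   ]]
[-9.63197143 -4.53378509 -0.71970538]
brass disc [515.7 320.2  24. ]
brass tube top [515.7 320.8  63. ]
pocket rim [575.1 221.7  18. ]
steel tube [486.5 172.7  63. ]
time: 0.9
tool_pos: [360.4, 469.7, 263.7]
eef_rot: [0.0, 0.162, 0.987, 0.0]
force: [0.4, 0.8, 0.2]
width: 85.5
```

```bash
python3 -m pendant '[{"grip":1,"slide":[-0.98,-0.46,0],"rotation":[0,0,0]},{"grip":1,"slide":[-0.98,-0.46,0],"rotation":[0,0,0]},{"grip":1,"slide":[-0.98,-0.46,0.4],"rotation":[0,0,0]},{"grip":1,"slide":[-0.98,-0.46,0.5],"rotation":[0,0,0]},{"grip":1,"slide":[-0.9,-0.43,0.5],"rotation":[0,0,0]}]'
python3 -m pendant '[{"grip":1,"slide":[0,0,0.5],"rotation":[0,0,0]},{"grip":1,"slide":[0,0,0.5],"rotation":[0,0,0]},{"grip":1,"slide":[0,0,0.5],"rotation":[0,0,0]},{"grip":1,"slide":[0,0,0],"rotation":[0,0,0]},{"grip":1,"slide":[0,0,0],"rotation":[0,0,0]}]'
python3 - <<'E'
from h import *
s=manip.sense(); pose=(s["tool_pos"],s["eef_rot"]); print(s["tool_pos"],s["time"])
im=manip.camera("wrist")
for X,c in [((515.7,320.5,63),(0,0,255)),((515.7,320.5,24),(255,0,0)),((575.2,222.2,12),(0,255,0))]:
    p=proj("wrist",X,pose);print(p.round(1)); cv2.circle(im,tuple(int(a) for a in p),3,c,-1)
cv2.imwrite("pics/w1.png",im)
E
```

```text
time: 1.4
tool_pos: [514.4, 321.6, 207.2]
eef_rot: [0.001, 0.163, 0.987, 0.0]
force: [0.5, -0.2, -0.4]
width: 85.4
time: 1.9
tool_pos: [512.9, 323.3, 147.5]
eef_rot: [-0.0, 0.162, 0.987, -0.0]
force: [0.4, -0.7, 0.0]
width: 85.7
[512.93599316 323.32663526 147.53255476] 1.9
[279.9 222.8]
[280.1 205.2]
[196.  296.4]
```

View pics/w1.png

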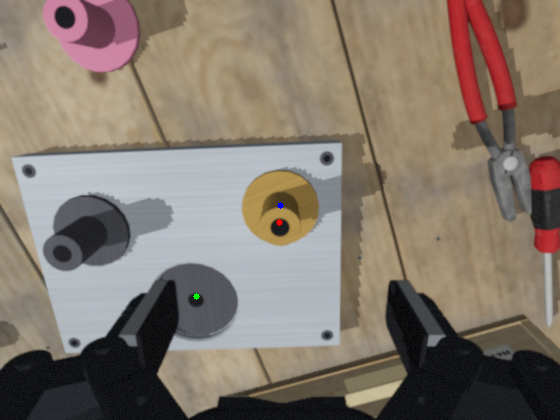

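Wrist view: brass tube top at (280,228), predicted (280,223). The pocket hole is at (196,299), predicted (196,296). That is a shared offset of about 2 mm, within calibration. Descending now.

```bash
python3 -m pendant '[{"grip":1,"slide":[-0.11,-0.04,0.6],"rotation":[0,0,0]},{"grip":1,"slide":[0,0,0.8],"rotation":[0,0,0]},{"grip":1,"slide":[0,0,0.8],"rotation":[0,0,0]},{"grip":1,"slide":[0,0,0.45],"rotation":[0,0,0]},{"grip":1,"slide":[0,0,0.2],"rotation":[0,0,0]}]'
python3 -m pendant '[{"grip":0,"slide":[0,0,0],"rotation":[0,0,0]},{"grip":-0.1,"slide":[0,0,0],"rotation":[0,0,0]},{"grip":-0.1,"slide":[0,0,0],"rotation":[0,0,0]},{"grip":-0.1,"slide":[0,0,0],"rotation":[0,0,0]},{"grip":-0.1,"slide":[0,0,0],"rotation":[0,0,0]}]' 20
python3 - <<'E'
from h import *
s=manip.sense(); print(s["tool_pos"],s["time"],s["width"],s["force"])
im=manip.camera("wrist");cv2.imwrite("pics/w2.png",im)
E
```

```text
time: 2.45
tool_pos: [516.3, 320.4, 32.7]
eef_rot: [-0.0, 0.162, 0.987, -0.0]
force: [-0.0, 0.4, 0.3]
width: 85.6
time: 2.95
tool_pos: [516.9, 320.6, 34.1]
eef_rot: [0.0, 0.162, 0.987, 0.0]
force: [0.2, 0.1, 0.3]
width: 38.7
[516.89279885 320.59695617  34.09327624] 2.95 38.69028244681843 [0.20703965 0.1409781  0.28239634]
```

View pics/w2.png

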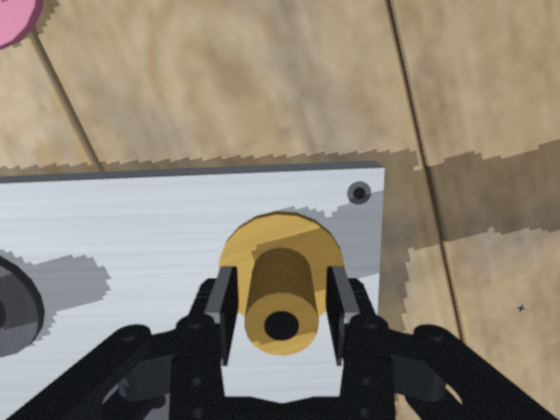

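The tube (top at 281,324) is centred between the pads. Closing gently.

```bash
python3 -m pendant '[{"grip":-0.4,"slide":[0,0,0],"rotation":[0,0,0]},{"grip":-0.6,"slide":[0,0,0],"rotation":[0,0,0]},{"grip":-0.6,"slide":[0,0,0],"rotation":[0,0,0]},{"grip":-0.6,"slide":[0,0,0],"rotation":[0,0,0]},{"grip":-0.6,"slide":[0,0,0],"rotation":[0,0,0]}]' 20
python3 - <<'E'
from h import *
s=manip.sense(); pose=(s["tool_pos"],s["eef_rot"]); print(s["tool_pos"],s["time"],s["width"],s["force"])
im=manip.camera("wrist")
print(manip.sense()["force"])
tx=quat(pose[1])[:,0]
for a,z in((0,63),(-30,24)):
    print(proj("wrist",pose[0]*[1,1,0]+[0,0,z],pose))
cv2.imwrite("pics/w3.png",im)
E
```

```text
time: 3.5
tool_pos: [516.7, 320.5, 33.7]
eef_rot: [0.0, 0.162, 0.987, 0.0]
force: [-0.2, -1.5, 5.9]
width: 27.3
[516.72799756 320.49613033  33.70399914] 3.5 27.259605887734292 [-0.2479223  -1.54407755  5.91384652]
[-1.74711733 -0.64739171  4.46865839]
[283.20558363 320.86176289]
[282.8549618  271.00560727]
```

View pics/w3.png

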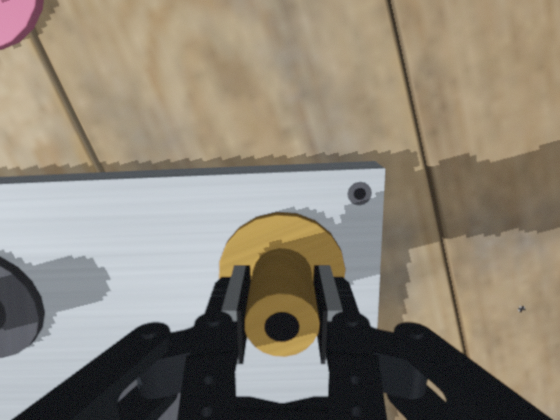

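Gripped, width 27.3 mm, pressing about 5 N onto the plate. Sliding halfway.

```bash
python3 -m pendant '[{"grip":-0.6,"slide":[-0.1,-0.09,0],"rotation":[0,0,0]},{"grip":-0.6,"slide":[-0.2,-0.17,0],"rotation":[0,0,0]},{"grip":-0.6,"slide":[-0.2,-0.17,0],"rotation":[0,0,0]},{"grip":-0.6,"slide":[-0.2,-0.17,0],"rotation":[0,0,0]},{"grip":-0.6,"slide":[-0.2,-0.17,0],"rotation":[0,0,0]}]'
python3 - <<'E'
from h import *
s=manip.sense(); print(s["width"],s["force"],s["moment"])
im=manip.camera("wrist");cv2.imwrite("pics/w4.png",im)
E
```

```text
time: 4.05
tool_pos: [540.8, 280.5, 33.7]
eef_rot: [-0.0, 0.162, 0.987, 0.001]
force: [-3.0, 4.1, 5.8]
width: 27.4
27.389240557146163 [-3.00402312  4.14572301  5.84225332] [ 1.0110096   0.57766466 -0.03152521]
```

View pics/w4.png

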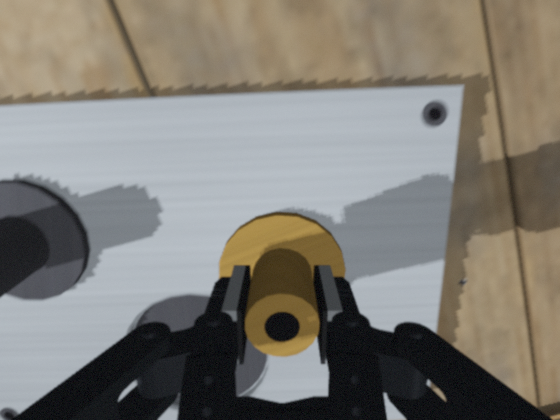

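The guide is sliding flat and staying in the grip, with 6 N contact. Completing the slide.

```bash
python3 -m pendant '[{"grip":-0.6,"slide":[-0.26,-0.22,0],"rotation":[0,0,0]},{"grip":-0.6,"slide":[-0.27,-0.22,0],"rotation":[0,0,0]},{"grip":-0.6,"slide":[-0.27,-0.22,0],"rotation":[0,0,0]},{"grip":-0.6,"slide":[-0.27,-0.22,0],"rotation":[0,0,0]},{"grip":-0.6,"slide":[-0.22,-0.2,0],"rotation":[0,0,0]}]'
python3 - <<'E'
from h import *
s=manip.sense(); print(s["width"],s["force"],s["moment"])
im=manip.camera("wrist");cv2.imwrite("pics/w5.png",im)
im=manip.camera("top")
cv2.imwrite("pics/t5.png",cv2.resize(im[90:260,130:340],None,fx=3.5,fy=3.5,interpolation=cv2.INTER_CUBIC))
s=manip.sense(); print(s["tool_pos"],s["force"])
E
```

```text
time: 4.6
tool_pos: [576.1, 220.3, 32.7]
eef_rot: [-0.0, 0.162, 0.987, -0.001]
force: [-0.4, -0.9, -3.4]
width: 27.5
27.45077261853124 [-0.4004228  -0.87139788 -3.43026342] [-0.06328432 -0.00122091 -0.04077284]
[576.5094502  217.64716197  32.23670493] [ 0.365576   -0.74907168 -2.52293641]
```

View pics/w5.png

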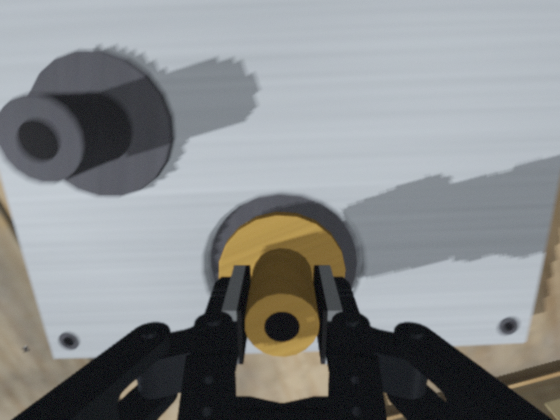

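View pics/t5.png

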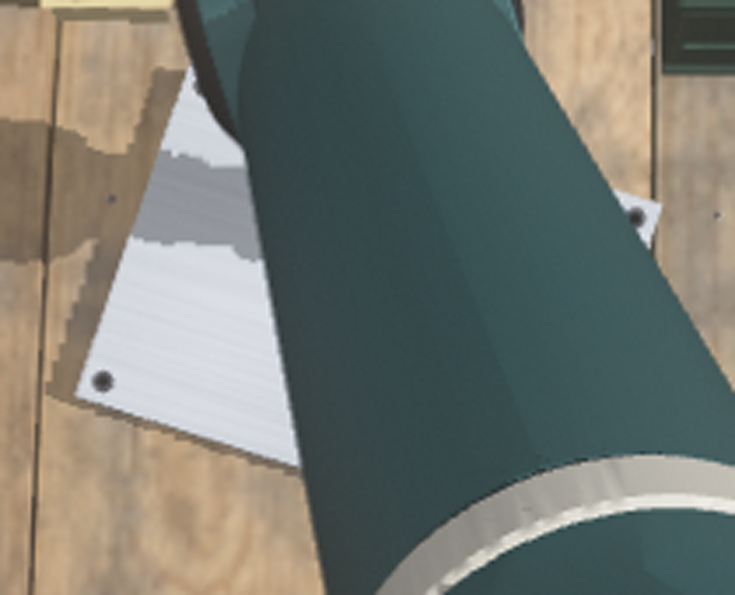

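The guide is over the pocket and hanging from the grip (z force −2.5 N). The pocket rim spans cols 207–358 with its top at row 195; the disc spans cols 218–346 with its top at row 214. I'll compute the offset from these.

Run:
```python
from h import *
from scipy.optimize import least_squares
s=manip.sense(); pose=(s["tool_pos"],s["eef_rot"]); print(pose[0])
a=np.linspace(0,2*np.pi,121)
def ext(c,r,z):
    P=np.array([proj("wrist",(c[0]+r*np.cos(t),c[1]+r*np.sin(t),z),pose) for t in a]); return np.array([P[:,0].min(),P[:,0].max(),P[:,1].min()])
f=lambda o,r,z:least_squares(lambda c:ext(c,r,z)-o,[576,220],diff_step=1e-3).x
p=f([207,358,195],38,18)
for z in(22.5,24): 
    d=f([218,346,214],30,z); print(z,d,p,p-d, quat(pose[1]).T@np.append(p-d,0)/40, ext(p,38,18),ext(d,30,z))
```

```text
[576.5094502  217.64716197  32.23670493]Traceback (most recent call last):
  File "<stdin>", line 10, in <module>
  File "<stdin>", line 7, in <lambda>
    return func(*args, **kwargs)
    result = trf(vector_fun.fun, vector_fun.jac, x0, f0, J0, lb, ub, ftol, xtol,
                 gtol, max_nfev, x_scale, loss_function, tr_solver,
                 tr_options.copy(), verbose, callback=callback_wrapped)
    return trf_no_bounds(
        fun, jac, x0, f0, J0, ftol, xtol, gtol, max_nfev, x_scale,
        loss_function, tr_solver, tr_options, verbose, callback=callback)
    J = jac(x)
    self._update_jac()
    ~~~~~~~~~~~~~~~~^^
    self.J = self.jac_wrapped(xp_copy(self.x), f0=self.f)
             ~~~~~~~~~~~~~~~~^^^^^^^^^^^^^^^^^^^^^^^^^^^^
    J, dct = approx_derivative(
             ~~~~~~~~~~~~~~~~~^
        self.fun,
        ^^^^^^^^^
    ...<2 lines>...
        **self.finite_diff_options,
        ^^^^^^^^^^^^^^^^^^^^^^^^^^^
    )
    ^
    J, _nfev = _dense_difference(fun_wrapped, x0, f0, h,
               ~~~~~~~~~~~~~~~~~^^^^^^^^^^^^^^^^^^^^^^^^
                             use_one_sided, method,
                             ^^^^^^^^^^^^^^^^^^^^^^
                             mf)
                             ^^^
    df = [f_eval - f0 for f_eval in f_evals]
                                    ^^^^^^^
    f = np.atleast_1d(self.fun(x, *self.args, **self.kwargs))
                      ~~~~~~~~^^^^^^^^^^^^^^^^^^^^^^^^^^^^^^
    return np.atleast_1d(self.fun(x))
                         ~~~~~~~~^^^
    return self.f(x, *self.args, **self.kwargs)
           ~~~~~~^^^^^^^^^^^^^^^^^^^^^^^^^^^^^^
  File "<stdin>", line 7, in <lambda>
  File "<stdin>", line 6, in ext
  File "h.py", line 19, in proj
    c=manip.camera_info(name); X=np.asarray(X,float)
ValueError: time passes only in moves, steps and waits
```

Run:
```python
import h; from h import *
from scipy.optimize import least_squares
s=manip.sense(); ci=manip.camera_info("wrist")
class M: camera_info=staticmethod(lambda n:ci)
h.manip=M
pose=(np.array([576.1,220.3,32.7]),s["eef_rot"])
a=np.linspace(0,2*np.pi,121)
def ext(c,r,z):
    P=np.array([proj("wrist",(c[0]+r*np.cos(t),c[1]+r*np.sin(t),z),pose) for t in a]); return np.array([P[:,0].min(),P[:,0].max(),P[:,1].min()])
f=lambda o,r,z:least_squares(lambda c:ext(c,r,z)-o,[576,220],diff_step=1e-3).x
p=f([207,358,195],38,18)
for z in(22.5,24): 
    d=f([218,346,214],30,z); print(z,d,p,p-d, quat(pose[1]).T@np.append(p-d,0), ext(p,38,18),ext(d,30,z))
```

```text
22.5 [577.64013483 219.27329891] [578.34606153 219.256995  ] [ 0.70592669 -0.0163039 ] [-6.73070009e-01  2.13482465e-01 -5.60825584e-04] [204.13226393 360.86252954 195.38583598] [218.56127403 345.4412583  213.93704508]
24 [577.18308828 219.43364325] [578.34606153 219.256995  ] [ 1.16297325 -0.17664825] [-1.15741467e+00  2.10006025e-01 -3.81826006e-04] [204.13226393 360.86252954 195.38583598] [217.97525008 346.02463752 214.00280123]
```

At the time of the picture the disc was centred within about 1 mm. The arm has since settled about 2 mm further in −y, so I'll correct that while lowering 5 mm.

```bash
python3 -m pendant '[{"grip":-0.6,"slide":[0,0.05,0.03],"rotation":[0,0,0]},{"grip":-0.6,"slide":[0,0,0.03],"rotation":[0,0,0]},{"grip":-0.6,"slide":[0,0,0.03],"rotation":[0,0,0]},{"grip":-0.6,"slide":[0,0,0.03],"rotation":[0,0,0]},{"grip":-0.6,"slide":[0,0,0],"rotation":[0,0,0]}]'
python3 - <<'E'
from h import *
im=manip.camera("wrist");cv2.imwrite("pics/w6.png",im)
s=manip.sense(); print(s["tool_pos"],s["force"])
E
```

```text
time: 5.2
tool_pos: [576.1, 224.3, 28.2]
eef_rot: [-0.0, 0.162, 0.987, -0.0]
force: [0.2, -0.6, -3.0]
width: 27.4
[576.23033565 224.22605322  28.33618436] [ 0.15954294 -0.14748747 -2.66608503]
```

View pics/w6.png

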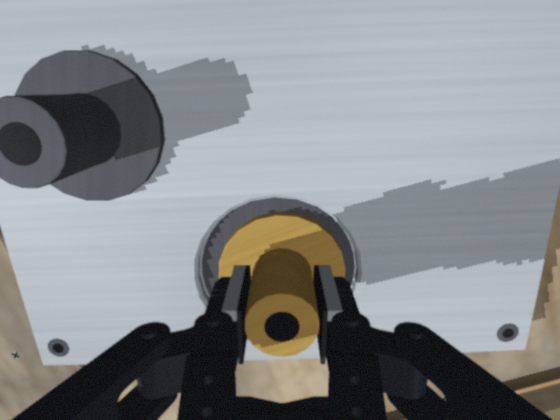

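Still hanging, just short of the floor. The rim (195–360) is centred near 278 and the disc near 282, so it is about 2 mm off. Nudging it and lowering further.

```bash
python3 -m pendant '[{"grip":-0.6,"slide":[0,-0.04,0.015],"rotation":[0,0,0]},{"grip":-0.6,"slide":[0,0,0.015],"rotation":[0,0,0]},{"grip":-0.6,"slide":[0,0,0.015],"rotation":[0,0,0]},{"grip":-0.6,"slide":[0,0,0],"rotation":[0,0,0]},{"grip":-0.6,"slide":[0,0,0],"rotation":[0,0,0]}]'
```

```text
time: 5.75
tool_pos: [575.9, 222.4, 27.7]
eef_rot: [-0.0, 0.162, 0.987, 0.0]
force: [-3.3, -1.9, 4.4]
width: 27.3
```

Floor contact: +4.4 N at TCP z 27.7, exactly 6 mm below the sliding height. Releasing.

```bash
python3 -m pendant '[{"grip":-0.2,"slide":[0,0,0],"rotation":[0,0,0]},{"grip":0,"slide":[0,0,0],"rotation":[0,0,0]},{"grip":0.2,"slide":[0,0,0],"rotation":[0,0,0]},{"grip":0.2,"slide":[0,0,0],"rotation":[0,0,0]},{"grip":0.2,"slide":[0,0,0],"rotation":[0,0,0]}]'
python3 - <<'E'
from h import *
im=manip.camera("wrist");cv2.imwrite("pics/w7.png",im)
E
```

```text
time: 6.25
tool_pos: [576.0, 222.6, 26.6]
eef_rot: [0.0, 0.162, 0.987, 0.0]
force: [-1.0, -0.5, -0.7]
width: 51.7
```

View pics/w7.png

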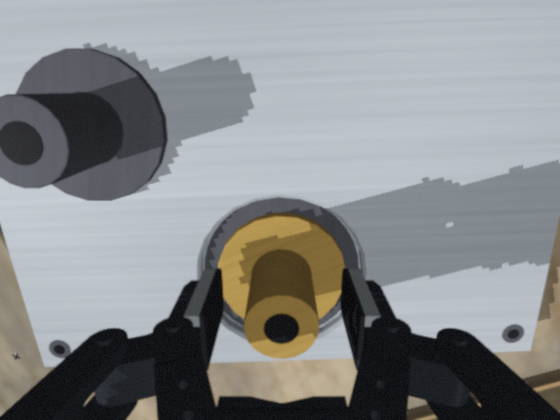

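The guide is free and sits inside the pocket ring, tube top at (281,328). Retreating straight up, then aside so the top view is clear.

```bash
python3 -m pendant '[{"grip":0.6,"slide":[0,0,0],"rotation":[0,0,0]},{"grip":0.6,"slide":[0,0,-0.4],"rotation":[0,0,0]},{"grip":0.6,"slide":[0,0,-0.8],"rotation":[0,0,0]},{"grip":0.6,"slide":[0,0,-0.9],"rotation":[0,0,0]},{"grip":0.6,"slide":[0,0,-0.9],"rotation":[0,0,0]}]'
python3 -m pendant '[{"grip":0.6,"slide":[0,0,-0.9],"rotation":[0,0,0]},{"grip":0.6,"slide":[0,0,-0.9],"rotation":[0,0,0]},{"grip":0.6,"slide":[0,0,-0.4],"rotation":[0,0,0]},{"grip":0.6,"slide":[0.4,0.6,0],"rotation":[0,0,0]},{"grip":0.6,"slide":[0.5,0.8,0],"rotation":[0,0,0]}]'
python3 -m pendant '[{"grip":0.6,"slide":[0.5,0.9,0],"rotation":[0,0,0]},{"grip":0.6,"slide":[0.5,0.9,0],"rotation":[0,0,0]},{"grip":0.6,"slide":[0.5,0.9,0],"rotation":[0,0,0]},{"grip":0.6,"slide":[0.5,0.9,0],"rotation":[0,0,0]},{"grip":0.6,"slide":[0.5,0.9,0],"rotation":[0,0,0]}]'
python3 -m pendant '[{"grip":0.6,"slide":[0.5,0.9,0],"rotation":[0,0,0]},{"grip":0.6,"slide":[0.3,0.6,0],"rotation":[0,0,0]},{"grip":0.6,"slide":[0,0,0],"rotation":[0,0,0]},{"grip":0.6,"slide":[0,0,0],"rotation":[0,0,0]},{"grip":0.6,"slide":[0,0,0],"rotation":[0,0,0]}]'
python3 - <<'E'
from h import *
a=cv2.imread("pics/top0.png")
im=manip.camera("top")
cv2.imwrite("pics/t8.png",cv2.resize(im[90:260,130:340],None,fx=3.5,fy=3.5,interpolation=cv2.INTER_CUBIC))
b=manip.camera("scene");cv2.imwrite("pics/s8.png",cv2.resize(b[150:280,200:370],None,fx=4,fy=4,interpolation=cv2.INTER_CUBIC))
for X in [(575.2,222.2,57),(575.2,222.2,63),(575.2,222.2,18)]: print((proj("top",X)-[130,90])*3.5,(proj("scene",X)-[200,150])*4)
E
```

```text
time: 6.8
tool_pos: [576.0, 222.5, 149.1]
eef_rot: [0.0, 0.162, 0.987, 0.0]
force: [0.4, -0.1, 0.1]
width: 67.9
time: 7.3
tool_pos: [561.1, 285.4, 237.5]
eef_rot: [0.002, 0.165, 0.986, 0.001]
force: [0.7, -0.3, 0.3]
width: 68.6
time: 7.8
tool_pos: [522.2, 491.1, 236.3]
eef_rot: [0.0, 0.162, 0.987, 0.0]
force: [1.3, -0.5, 0.3]
width: 68.5
time: 8.3
tool_pos: [512.6, 555.1, 235.4]
eef_rot: [0.001, 0.163, 0.987, -0.0]
force: [0.5, -0.8, -0.1]
width: 68.2
[392.62568689 203.63967542] [402.41626764 154.96407712]
[391.92533289 200.99712173] [402.59572672 145.3327914 ]
[396.95150079 219.95601683] [401.26637718 215.92547658]
```

View pics/t8.png

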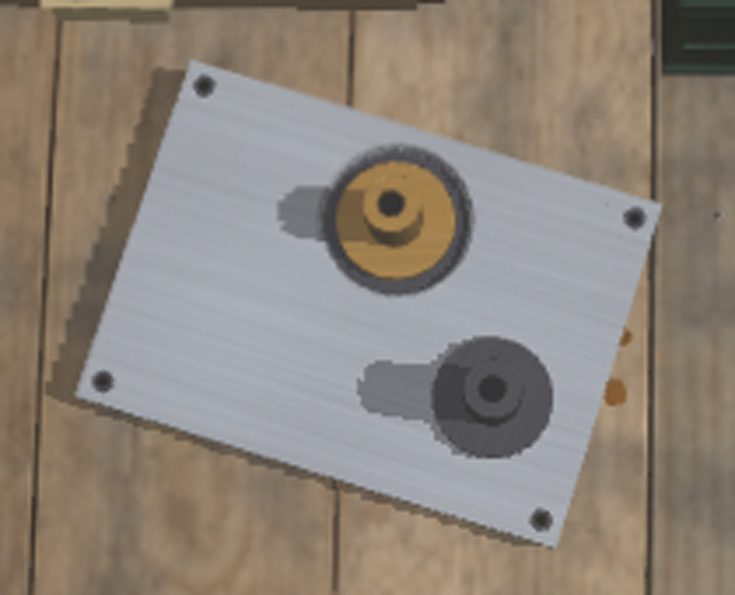

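View pics/s8.png

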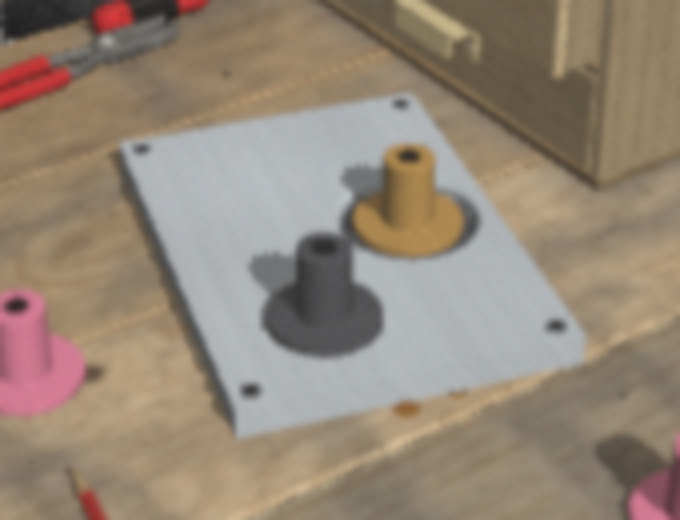

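The top crop shows the brass disc centred in the pocket's dark ring at (397,220). The tube top at (391,204) matches the prediction for a seated guide (392.6,203.6). In the scene crop it stands upright and flush, and the steel guide is still at its starting pixels (492,389). Handing in.

```bash
python3 -c "
from workcell import manip
print(manip.sign_off())"
```

```text
the job is handed in; nothing more can be done
None
```

The brass guide is seated in the pocket and released. I gripped it by the tube, slid it across the plate and lowered it to the pocket floor. I handed in just after 8.4 s on the robot's clock (limit 32 s).

**Last checks:**
- **Seating:** in the top and scene views the brass disc lies centred in the pocket, upright and flush. The tube top is within about 2 px (in the 3.5x crop) of where it should be when seated.
- **Floor contact:** I felt it at +4.4 N, with the tool 6 mm below its sliding height, which is the pocket's depth.
- **Other objects:** the steel guide is at the same pixels as before. I never went near the pink look-alikes.
- **Robot:** the arm is well clear. The contact forces I read were all below 8 N.

**Disagreements:**
- The wrist camera was about 2 mm off from the top camera, which is within the stated calibration.
- At the end of the slide the tool settled about 4 mm past the target in y. I corrected this while lowering.
- Once over the pocket, the guide hung briefly in the grip as I lowered it the 6 mm, rather than dropping in by itself.

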